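Close up the loaded food-holding box

ROBOT

A 7-joint arm with a two-finger parallel gripper is mounted at the origin on the work surface. World frame = base frame: x ahead of the robot, y to its left, z up, the work surface at z = 0. Lengths are in mm, angles in rad, forces in N, time in s.
With the tool pointing down it reaches from about 400 to 900 mm from the base axis. Payload 5.5 kg.
Tool frame: the origin (TCP) lies at the very end of the fingers, on their centre line; the grasp point (between the pads) lies 19 mm behind it; z points along the fingers, y is the line along which they close (so a half turn about z gives the same grasp; the last joint's range is limited). The gripper opens to 92 mm and grips with 3 to 60 N. Pads are 19 mm wide; open, the fingers measure 130 mm over their backs; the gripper's body (75 mm by 190 mm) begins 47 mm behind the grasp point.
Start: joints at [1.366, 0.501, -0.427, 1.55, 0.221, 1.138, -0.21], TCP at [293.133, -580.15, 193.929] pointing down, gripper open.
Joint ranges: [-2.88, 2.88], [-0.31, 2.03], [-1.54, 1.56], [0.2, 2.42], [-1.41, 4.55], [0.19, 2.02], [-2.57, 2.57]. Speed limits (rad/s): [2.57, 2.57, 3.14, 3.14, 3.14, 3.14, 3.14].

INTERFACE

Orientations are given as [roll, pitch, yaw] about the fixed x, y, z axes, in that order (R = Rz(yaw) Ry(pitch) Rx(roll)).
In Python, from workcell import observe, capture, camera_params, sign_off, look_for, mark_of gives the robot as it stands. The module is installed in compiled form; this text tells all that it offers.
- The arm moves only by the tool play_rows, never from a script. Its argument "rows" is a list that holds one entry, the list of rows, each a list of 5 numbers: the opening, from 0 (shut) to 1 (fully open), then the shift along the tool's x, y, z in m, then the turn about the tool's z in rad. A call has 1 to 20 rows; each row is the pose to reach, as a shift and turn from the pose commanded when the call began, along the tool's axes at that moment; what a row does not reach only later rows make up. A row lasts 1/8 s, in which the tool goes at most 62.5 mm and 10.7 degrees, less where a joint would pass 70% of its speed; a pose out of reach is approached as far as the arm can. A call with a gripper value outside its range is refused whole. The fingers move at their own pace and stop on an object; "force" is the grip in N (left out, the last holds). Time passes only in rows, so rows that repeat a pose let the fingers close. It gives the time, the measured TCP pose, the force, the opening and the grip force at its end, in the units of the state.
- observe(): the state, without advancing time (a new reading comes with each control period).
- capture(name): name is "side" or "top" or "wrist"; returns the picture (420x560x3 uint8, red, green, blue); there is no depth.
- camera_params(name): a dict with "fovy" (degrees; the focal length in pixels is half the picture's height over the tangent of half this angle, whatever the lens; pixels are square), "cx", "cy" (the principal point, pixels), "camera_from_world" (4x4, takes a point from world to camera coordinates). Camera axes: x right, y up, looking along -z (the intrinsics and any distortion apply to the point x, -y, -z); pixel columns grow to the right and rows downward; lengths in mm; the calibration is good to about 2 mm. A picture is of the moment at which its call begins: read the wrist's pose just before it. camera_params takes no time and is no camera call; for the wrist camera it gives the pose at the moment of the call.
- sign_off(): hands the job in; it is judged then, once.
Trained networks look in the newest picture that a camera, given by its name, has taken for a name from the list of things; names that differ only in an ending like _2 or _b are one class to them, and where a whole thing is asked for, a point or a joint stands for the part that bears it (a point fixed in the world has none). Each returns a list of dicts, best first, with "conf" (0 to 1); they miss things now and then, are a little off and sometimes report something else, mostly with a low value. They report only what shows in the picture. A call takes as long as a camera call. They do not tell look-alikes from the thing itself.
- look_for(name, camera): "xyz" ([x, y, z] in mm, in world coordinates, good to about 4 mm: the middle of the surface that is visible of it).
- mark_of(name, camera): "xyz" ([x, y, z] in mm, in world coordinates, good to about 4 mm: a listed point, or the origin of a listed thing).
The state is a dict: "t": time; "joint_pos": joint angles; "qvel": joint speeds; "effort": joint torques, N m; "tool_pos": TCP position; "ee_rot": TCP orientation; "wrist_force": force on the tool from outside, world axes, zero at the start; "wrist_torque": the same for the moment, N m; "finger_gap": finger opening in mm; "grasp_force": force on a finger pad.
Only numpy, scipy, OpenCV 4.12 (cv2) and the standard library are available. Lean on these libraries where they do the work, as an engineer would, in place of code of your own. Each camera call takes 0.05 s, during which the arm holds its last target. There are 200 camera calls.

TASK

The holding box has been loaded but left open: slide the food pan straight in until it is fully home against the back wall, then swing the lid fully shut over it, and only then swing the clamp fully down onto the lid. Keep the two tubs standing in the pan, and leave the other things on the counter where they are.

Things in the scene. Friction and masses are not known exactly. Their poses are not given: they have to be found in the camera images.
- carrier: Grey plastic holding box fixed to the counter, open at top and front. Origin: centre of its underside; x from open front to back wall, y to its left, z up. Body 176 (x) x 204 (y), walls 10 thick, wall tops z = 107. Inner floor z = 22, starts at x = -88; inner face of back wall x = 78; inside y -92 to 92. On the right wall the clamp's bracket juts to y = -126 (|x| < 22, up to z = 135).
- pan_front (a point): Loose steel food pan, 162 (x) x 176 (y) x 65 high, up to 1 kg with its load, on the box's floor, sticking out of the front. Point: middle of its flange's front edge (the outermost front face), 61 above its underside. Flange 57 to 65 up, 12 wide; pan walls about 10 further in. Fully home, this point is at x = -84 in the box's frame; sticking out 5 more, the pan blocks the lid's flap.
- pan_back (a point): Middle of the back edge of the pan's flange, 61 above its underside; it touches the back wall (x = 78 in the box's frame) when the pan is fully home.
- tub0_center (a point): Centre of the first of two closed round white tubs with black lids, 64 diameter x 46 high, 0.1 to 0.16 kg, standing side by side in the pan (this one to the right); z is its upright axis.
- tub1_center (a point): Centre of the second tub, same as the first, to the left of it.
- lid (a joint): Lid angle in rad: 0 = lying shut on the wall tops, 1.57 = upright, up to 2.1 = leaning out to the box's left. Stiff hinge (friction 0.5 N m, lid 0.35 kg): it stays wherever it is left and must be pushed all the way.
- lid_hinge (a point): Point on the hinge line, along the box's x at the outer top edge of its left wall (box frame 0, 102, 107). Axes turn with the lid: the plate reaches 204 along its -y, x -98 to 88, 10 thick: outer (upper) face z = 10, inner face z = 0. A front flap 8 thick hangs 40 below the inner face along the front edge (x -98 to -90).
- lid_edge (a point): Middle of the lid's free edge, on its outer face (204 from the hinge line).
- clamp (a joint): Clamp angle in rad: 0 = arm lying level on the shut lid, 1.57 = arm upright, up to 2.0 = leaning out to the box's right. Stiff pivot (friction 0.22 N m): stays where it is left.
- clamp_pivot (a point): Pivot of the clamp on the box's right wall, axis along the box's x (box frame x 0, y -116, z 126). Site axes turn with the clamp: the arm, 22 wide and 10 thick (z -5 to 5), reaches 100 from the pivot along its +y.
- clamp_knob (a point): Middle of the flat top of the round black knob (32 diameter, 23 tall) on the arm's upper face near its end; 88 along the arm from the pivot and 28 above the arm's centre line.
- spray_can_center (a point): Bystander: white can, 56 diameter x 150 high, standing on the counter; centre. Leave alone.
- spatula: Bystander: spatula lying on the counter. Leave alone.
- ramekin_center (a point): Bystander: small white bowl, 84 diameter x 45 high; centre. Leave alone.
Not all that is in view belongs to the job. There is more than one size of the part that bears pan_front; the job needs the larger.

How it is judged:
By the outcome, as a careful person would: the job done as asked, in the order asked, and still so for the second after the job is handed in, with the robot touching nothing.
It also fails if it takes over 69 s, if anything falls off the work surface, if the arm or the gripper's body presses on something with over 40 N, if the wrist force passes 120 N, or if a joint passes its speed limit or range.

## Working session

There is one attempt and no reset: what is moved stays moved. The work goes in short steps, Python scripts to look and compute and a tool call to move; the robot and the scene stay as the last step left them, time stands still between calls to the robot, and variables do not carry over. Pictures are saved under pics/ and viewed, at most 10 in all, crops included, and the job is handed in when it is done.

Besides the shell and the picture viewer there is one more tool, called after "Request:" as name(argument=value, ...), one argument or row to a line, values as JSON. play_rows: Moves the arm, as the interface text tells. Its arguments: {"type":"object","properties":{"rows":{"type":"array"},"force":{"type":"number"}},"required":["rows"]}

```bash
mkdir -p pics; python3 - <<'E'
from workcell import *
import cv2
s=observe(); print(s['t'],s['tool_pos'],s['ee_rot'],s['finger_gap'])
for c in ['top','side']:
    im=capture(c); cv2.imwrite(f'pics/{c}0.png',im[:,:,::-1])
    for n in ['carrier','pan_front','pan_back','tub0_center','tub1_center','lid_hinge','lid_edge','clamp_pivot','clamp_knob','spray_can_center','ramekin_center','spatula']:
        print(c,n,[([round(v) for v in d['xyz']],round(d['conf'],2)) for d in mark_of(n,c)])
E
```

```text
0.0 [ 292.72935315 -579.54504915  192.889282  ] [-3.13974180e+00 -2.34873320e-05  4.67841898e-01] 91.90623903916133
top carrier [([639, 8, 2], 0.6)]
top pan_front [([386, 186, 40], 0.93), ([504, 31, 83], 0.71)]
top pan_back [([667, 4, 81], 0.78), ([493, 214, 41], 0.7)]
top tub0_center []
top tub1_center []
top lid_hinge [([656, 110, 105], 0.76)]
top lid_edge [([654, 154, 303], 0.96), ([506, 32, 84], 0.58), ([615, -143, 210], 0.37)]
top clamp_pivot [([619, -105, 128], 0.61), ([447, -435, 1], 0.38)]
top clamp_knob [([615, -141, 209], 0.67), ([666, 8, 82], 0.43)]
top spray_can_center [([652, -405, 75], 0.87)]
top ramekin_center [([489, 484, 20], 0.86), ([615, -143, 210], 0.69)]
top spatula [([443, -432, 1], 0.82)]
side carrier [([636, 10, 2], 0.79)]
side pan_front [([503, 30, 85], 0.97), ([384, 186, 44], 0.7)]
side pan_back [([491, 213, 45], 0.6)]
side tub0_center [([564, -16, 50], 0.59)]
side tub1_center [([605, 51, 48], 0.61)]
side lid_hinge [([655, 115, 109], 0.87), ([563, -15, 48], 0.58)]
side lid_edge [([658, 153, 312], 0.76)]
side clamp_pivot [([622, -104, 128], 0.79)]
side clamp_knob [([612, -141, 209], 0.56)]
side spray_can_center [([650, -411, 73], 0.57)]
side ramekin_center [([490, 490, 22], 0.67)]
side spatula [([443, -436, 0], 0.83), ([654, 114, 110], 0.32)]
```

View pics/top0.png

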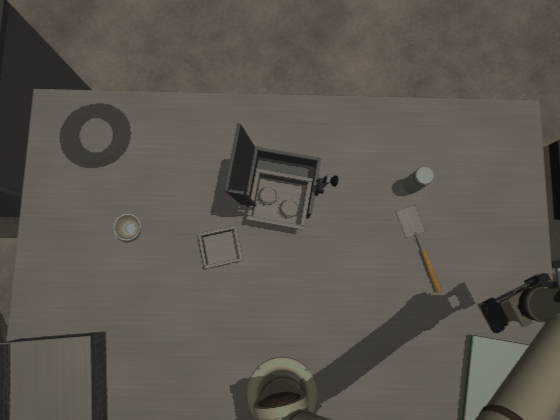

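View pics/side0.png

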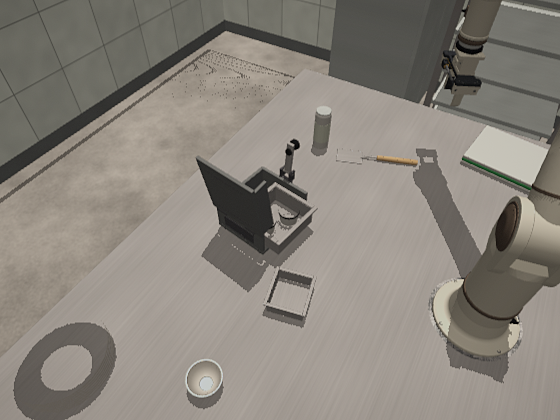

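The top view shows two pans that could bear pan_front. One is at about (280,200), sitting in the box with two tubs, and the other is an empty smaller one at about (220,248) on the counter. The one in the box fits: it is larger, holds the tubs and lies on the box floor. The lid at (242,165) is a little past upright, and the clamp at (326,183) leans out. I'll confirm in one crop and compute the frame.

```bash
cat > h.py <<'E'
import numpy as np
from workcell import *
O=np.array([638.,9,0]); a=-0.165
X=np.array([np.cos(a),np.sin(a),0]); Y=np.array([-np.sin(a),np.cos(a),0]); Z=np.array([0,0,1.])
B=np.stack([X,Y,Z])
def box(p): return B@(np.array(p)-O)
def world(b): return O+B.T@np.array(b,float)
def toolshift(b,yaw=None):
    """shift in tool axes (mm) from present TCP to box-frame point b"""
    s=observe(); y=s['ee_rot'][2]
    R=np.array([[np.cos(y),np.sin(y),0],[np.sin(y),-np.cos(y),0],[0,0,-1]])
    return np.round(R.T@(world(b)-s['tool_pos']),1), y
E
python3 - <<'E'
from h import *
import cv2
for b in [(-175,0,300),(-165,0,60)]: print(toolshift(b))
im=cv2.imread('pics/top0.png')[110:280,180:360]
cv2.imwrite('pics/crop.png',cv2.resize(im,None,fx=3.5,fy=3.5,interpolation=cv2.INTER_CUBIC))
for p in [(504,31,83),(667,4,81),(564,-16,50),(605,51,48),(656,112,107),(656,154,307),(620,-104,128),(614,-142,209)]: print(p,box(p).round())
E
```

```text
(array([ 432.4, -473.8, -106.1]), np.float64(0.4678579688293736))
(array([ 440.4, -467.9,  133.9]), np.float64(0.4678579688293736))
(504, 31, 83) [-136.   -0.   83.]
(667, 4, 81) [29. -0. 81.]
(564, -16, 50) [-69. -37.  50.]
(605, 51, 48) [-39.  36.  48.]
(656, 112, 107) [  1. 105. 107.]
(656, 154, 307) [ -6. 146. 307.]
(620, -104, 128) [   1. -114.  128.]
(614, -142, 209) [   1. -153.  209.]
```

View pics/crop.png

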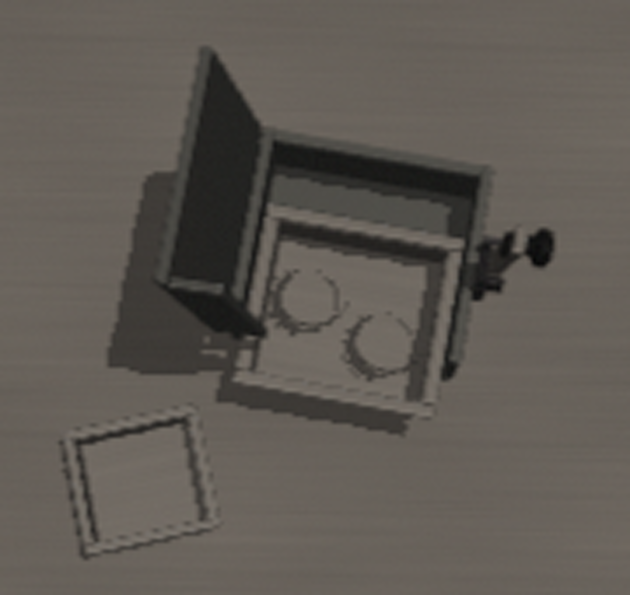

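The crop confirms it: the large pan with the two tubs is in the box at crop (340,310), and the decoy is the empty one at (140,480).

Request:
play_rows(
  rows=[
    [[0,0.03,-0.03,-0.1,-0.1],[0,0.08,-0.08,-0.106,-0.25],[0,0.12,-0.12,-0.106,-0.4],[0,0.16,-0.17,-0.106,-0.55],[0,0.2,-0.21,-0.106,-0.7],[0,0.24,-0.26,-0.106,-0.85],[0,0.28,-0.3,-0.106,-0.938],[0,0.32,-0.35,-0.106,-0.938],[0,0.36,-0.39,-0.106,-0.938],[0,0.4,-0.44,-0.106,-0.938],[0,0.432,-0.474,-0.106,-0.938],[0,0.432,-0.474,-0.106,-0.938],[0,0.432,-0.474,-0.106,-0.938]],
  ],
  force=20,
)

```text
t: 2.92
tool_pos: [464.8, 37.5, 299.8]
ee_rot: [-3.141, 0.0, 1.407]
wrist_force: [0.2, -1.1, -0.6]
finger_gap: 0.3
grasp_force: 0.0
```

```bash
python3 - <<'E'
from h import *
s=observe(); print(s['t'],s['tool_pos'],s['ee_rot'],s['finger_gap'],s['wrist_force'],box(s['tool_pos']))
for b in [(-165,0,62),(-101,0,62)]: print(toolshift(b))
E
```

```text
2.925 [464.81233091  37.52675689 299.84466531] [-3.14137863e+00  4.79141872e-04  1.40686735e+00] 0.345379308256199 [ 0.18578229 -1.09657195 -0.62358102] [-175.52108202   -0.30716173  299.84466531]
(array([  0.3,  10.5, 237.8]), np.float64(1.406867353746288))
(array([2.000e-01, 7.450e+01, 2.378e+02]), np.float64(1.406867353746288))
```

Request:
play_rows(
  rows=[
    [[0,0,0.0,0.06,0],[0,0,0.0,0.12,0],[0,0,0.0,0.18,0],[0,0,0.0,0.238,0],[0,0,0.0,0.238,0],[0,0,0.01,0.238,0],[0,0,0.016,0.238,0],[0,0,0.02,0.238,0],[0,0,0.024,0.238,0],[0,0,0.028,0.238,0],[0,0,0.032,0.238,0],[0,0,0.036,0.238,0],[0,0,0.04,0.238,0],[0,0,0.044,0.238,0],[0,0,0.048,0.238,0],[0,0,0.052,0.238,0],[0,0,0.056,0.238,0],[0,0,0.06,0.238,0]],
  ],
)

```text
t: 5.18
tool_pos: [524.4, 27.8, 61.9]
ee_rot: [3.142, -0.0, 1.406]
wrist_force: [0.1, 1.0, 0.2]
finger_gap: 0.2
grasp_force: 0.0
```

Request:
play_rows(
  rows=[
    [[0,0,0.003,0,0],[0,0,0.006,0,0],[0,0,0.008,0,0],[0,0,0.01,0,0]],
  ],
)

```text
t: 5.68
tool_pos: [534.1, 26.2, 61.9]
ee_rot: [-3.142, 0.0, 1.406]
wrist_force: [-0.0, 0.3, -0.1]
finger_gap: 0.5
grasp_force: 0.0
```

```bash
python3 - <<'E'
from h import *
import cv2
ims=[capture('side'),capture('wrist')]
im=np.hstack([cv2.resize(ims[0][130:270,170:350],(540,420),interpolation=cv2.INTER_CUBIC),cv2.resize(ims[1],(560,420))])
cv2.imwrite('pics/p1.png',cv2.resize(im,(800,305))[:,:,::-1])
for c in ['side','wrist']:
  for n in ['pan_front','pan_back','carrier']:
    print(c,n,[(box(d['xyz']).round(),round(d['conf'],2)) for d in mark_of(n,c)])
E
```

```text
side pan_front [(array([-280.,  135.,   41.]), 0.72), (array([-71., -35.,  52.]), 0.6)]
side pan_back [(array([-179.,  180.,   41.]), 0.8)]
side carrier [(array([-1.,  1., -0.]), 0.57)]
wrist pan_front [(array([-137.,    2.,   81.]), 0.9)]
wrist pan_back [(array([27., -2., 83.]), 0.69)]
wrist carrier []
```

View pics/p1.png

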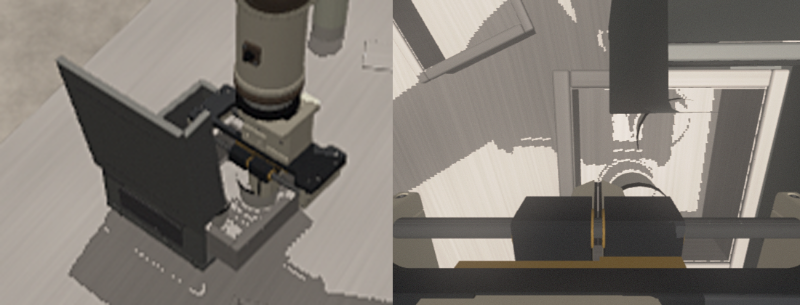

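The wrist view shows the fingers inside the pan at about (600,215). The descent lagged and they passed over the front flange, so the pan has not moved and the tubs are still upright. I'll lift, back off and descend fully before pushing.

Request:
play_rows(
  rows=[
    [[0,0,0,-0.03,0],[0,0,0,-0.06,0],[0,0,0,-0.06,0],[0,0,0,-0.06,0],[0,0,-0.03,-0.06,0],[0,0,-0.075,-0.06,0],[0,0,-0.075,-0.06,0],[0,0,-0.075,-0.06,0],[0,0,-0.075,-0.06,0]],
  ],
)

```text
t: 7.2
tool_pos: [460.9, 38.4, 121.8]
ee_rot: [3.141, -0.001, 1.405]
wrist_force: [0.5, 0.1, 0.8]
finger_gap: 0.6
grasp_force: 0.0
```

```bash
python3 - <<'E'
from h import *
import cv2
s=observe(); print(s['t'],box(s['tool_pos']),s['wrist_force'])
im=capture('wrist'); cv2.imwrite('pics/w2.png',im[:,:,::-1])
for n in ['pan_front','pan_back','tub0_center','tub1_center']:
    print(n,[(box(d['xyz']).round(),round(d['conf'],2)) for d in mark_of(n,'wrist')])
E
```

```text
7.2 [-1.79493821e+02 -3.68224049e-02  1.21820079e+02] [0.45210385 0.06520511 0.83478525]
pan_front [(array([-137.,   -2.,   82.]), 0.96), (array([-283.,  130.,   43.]), 0.92)]
pan_back [(array([25.,  0., 83.]), 0.57)]
tub0_center [(array([27., -0., 82.]), 0.2)]
tub1_center []
```

View pics/w2.png

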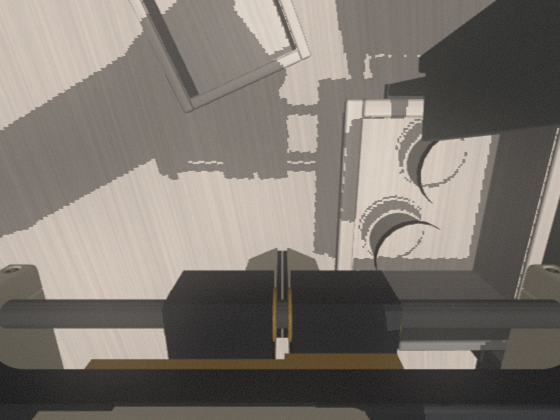

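The pan has not moved and both tubs stand, at (430,150) and (395,230). The gripper is now in front of the flange, so I'll descend, settle and push.

Request:
play_rows(
  rows=[
    [[0,0,0,0.03,0],[0,0,0,0.06,0],[0,0,0,0.06,0],[0,0,0,0.06,0],[0,0,0,0.06,0],[0,0,0.01,0.06,0],[0,0,0.018,0.06,0],[0,0,0.022,0.06,0],[0,0,0.026,0.06,0],[0,0,0.03,0.06,0],[0,0,0.034,0.06,0],[0,0,0.038,0.06,0],[0,0,0.042,0.06,0],[0,0,0.046,0.06,0],[0,0,0.05,0.06,0]],
  ],
)

```text
t: 9.32
tool_pos: [509.6, 30.3, 61.9]
ee_rot: [3.142, -0.0, 1.406]
wrist_force: [0.1, 0.1, -0.8]
finger_gap: 0.4
grasp_force: 0.0
```

Request:
play_rows(
  rows=[
    [[0,0,0.004,0,0],[0,0,0.007,0,0],[0,0,0.01,0,0],[0,0,0.013,0,0],[0,0,0.016,0,0],[0,0,0.019,0,0]],
  ],
)

```text
t: 10.07
tool_pos: [528.3, 27.2, 61.9]
ee_rot: [3.142, -0.0, 1.406]
wrist_force: [-0.2, 0.5, 0.1]
finger_gap: 0.5
grasp_force: 0.0
```

```bash
python3 - <<'E'
from h import *
import cv2
s=observe(); print(s['t'],box(s['tool_pos']),s['wrist_force'],s['effort'])
im=capture('wrist'); cv2.imwrite('pics/w3.png',im[:,:,::-1])
capture('top')
for c in ['wrist','top']:
  for n in ['pan_front','pan_back']:
    print(c,n,[(box(d['xyz']).round(),round(d['conf'],2)) for d in mark_of(n,c)])
E
```

```text
10.075 [-1.11236046e+02 -6.50573178e-02  6.19381342e+01] [-0.19193178  0.48685298  0.11034311] [ 7.14112027e-02 -4.59698260e+01 -1.15399781e+01 -2.01019549e+01
 -6.72830665e-02 -6.09613443e-02 -1.82393217e-02]
wrist pan_front [(array([-137.,   -2.,   83.]), 0.76)]
wrist pan_back [(array([26.,  3., 81.]), 0.81)]
top pan_front [(array([-278.,  130.,   40.]), 0.87)]
top pan_back [(array([-176.,  178.,   42.]), 0.69), (array([28., -1., 82.]), 0.68)]
```

View pics/w3.png

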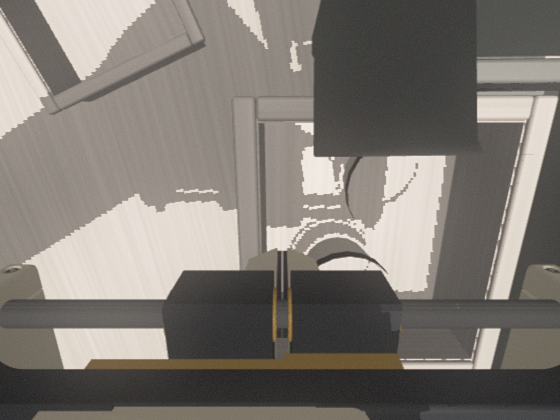

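```bash
python3 - <<'E'
from h import *
import cv2
def proj(c,b):
    P=camera_params(c); p=P['camera_from_world']@np.append(world(b),1); f=210/np.tan(np.radians(P['fovy']/2))
    return np.round([P['cx']+f*p[0]/-p[2],P['cy']-f*p[1]/-p[2]]),round(-p[2])
print({k:v for k,v in camera_params('wrist').items() if k!='camera_from_world'})
for b in [(-111,0,62),(-111,0,81),(-111,0,130),(-137,0,83),(-137,88,83),(27,88,83),(-125,0,83)]: print(b,proj('wrist',b),proj('side',b),proj('top',b))
for c in ['side','top']:
  im=capture(c); u,v=proj(c,(-111,0,90))[0].astype(int)
  if c=='side': A=cv2.resize(im[v-50:v+50,u-66:u+66],(792,600),interpolation=cv2.INTER_CUBIC)
  else: T=im
cv2.imwrite('pics/s4.png',A[:,:,::-1])
E
```

```text
{'fovy': 66.81921225893635, 'cx': 281.8268212893584, 'cy': 209.40267110607886}
(-111, 0, 62) (array([283., 242.]), 207) (array([291., 225.]), 1174) (array([276., 217.]), 1500)
(-111, 0, 81) (array([283., 255.]), 189) (array([291., 221.]), 1159) (array([276., 216.]), 1481)
(-111, 0, 130) (array([284., 304.]), 143) (array([292., 209.]), 1123) (array([276., 214.]), 1433)
(-137, 0, 83) (array([239., 257.]), 187) (array([299., 225.]), 1147) (array([275., 225.]), 1475)
(-137, 88, 83) (array([232.,  99.]), 160) (array([278., 244.]), 1102) (array([246., 219.]), 1476)
(27, 88, 83) (array([558.,  98.]), 160) (array([234., 214.]), 1171) (array([257., 167.]), 1503)
(-125, 0, 83) (array([260., 257.]), 187) (array([295., 223.]), 1152) (array([275., 221.]), 1477)
```

View pics/s4.png

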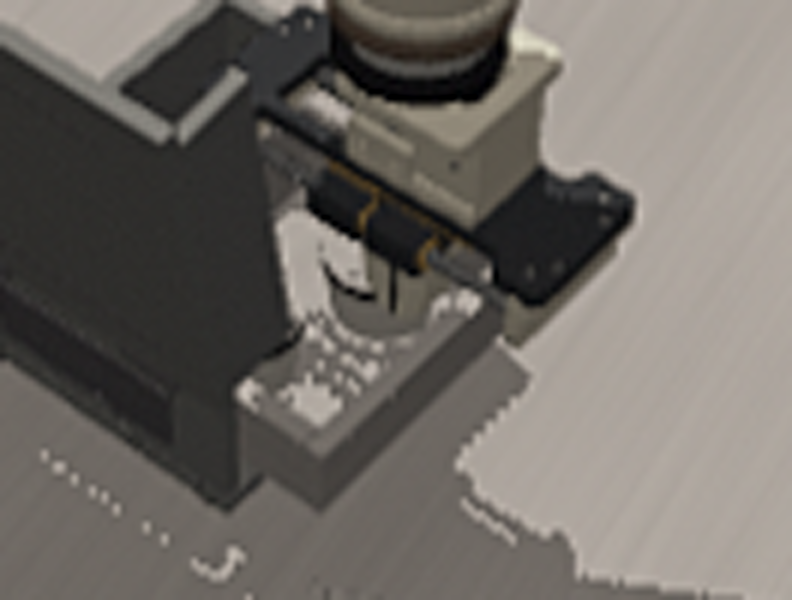

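The fingers are inside the pan again at crop (390,300), and the front flange has not moved at (444,336). No contact force showed either time. I'll test contact with a small pull back.

Request:
play_rows(
  rows=[
    [[0,0,-0.003,0,0],[0,0,-0.006,0,0],[0,0,-0.01,0,0]],
  ],
)

```text
t: 10.85
tool_pos: [517.9, 28.9, 61.9]
ee_rot: [-3.142, 0.0, 1.406]
wrist_force: [0.5, -0.8, -0.2]
finger_gap: 0.2
grasp_force: 0.0
```

```bash
python3 - <<'E'
from h import *
s=observe(); print(s['t'],box(s['tool_pos']),s['wrist_force'],s['effort'].round(2) if hasattr(s['effort'],'round') else s['effort'])
im=capture('wrist'); capture('top')
for c in ['wrist','top']:
  print(c,[(box(d['xyz']).round(1),round(d['conf'],2)) for n in ['pan_front','pan_back'] for d in mark_of(n,c)])
E
```

```text
10.85 [-1.21718208e+02 -9.99967925e-02  6.19334581e+01] [ 0.5480363  -0.79447425 -0.16854796] [-8.000e-02 -4.439e+01 -1.112e+01 -2.036e+01 -3.000e-02  2.000e-02
  3.000e-02]
wrist [(array([-280.7,  133.5,   40.9]), 0.96), (array([-135.6,   -4. ,   81.4]), 0.86), (array([27. , -0.5, 79.8]), 0.94)]
top [(array([-280.5,  131.1,   38.1]), 0.85), (array([29.1,  5.2, 80.4]), 0.77), (array([-178.6,  177.3,   42.2]), 0.67)]
```

```bash
python3 - <<'E'
from h import *
import cv2
s=observe(); b=box(s['tool_pos'])
P=camera_params('wrist')
print('cam pos box',box(np.linalg.inv(P['camera_from_world'])[:3,3]), 'look',B@np.linalg.inv(P['camera_from_world'])[:3,:3]@[0,0,-1])
im=capture('wrist')[:,:,::-1].copy()
f=210/np.tan(np.radians(P['fovy']/2))
for dz,col in [(0,(0,0,255)),(15,(0,255,0)),(30,(255,0,0)),(45,(0,255,255))]:
    q=[]
    for dx,dy in [(-19,-9.5),(-19,9.5),(19,9.5),(19,-9.5)]:
        p=P['camera_from_world']@np.append(world(b+[dx,dy,dz]),1); q.append([P['cx']-f*p[0]/p[2],P['cy']+f*p[1]/p[2]])
    cv2.polylines(im,[np.round(q).astype(int)],True,col,1)
c=im[190:310,200:360]
cv2.imwrite('pics/w5.png',cv2.resize(c,None,fx=5,fy=5,interpolation=cv2.INTER_NEAREST))
E
```

```text
cam pos box [-121.71803514   84.42501782  252.61741231] look [ 3.82600136e-04 -3.09031730e-01 -9.51051651e-01]
```

View pics/w5.png

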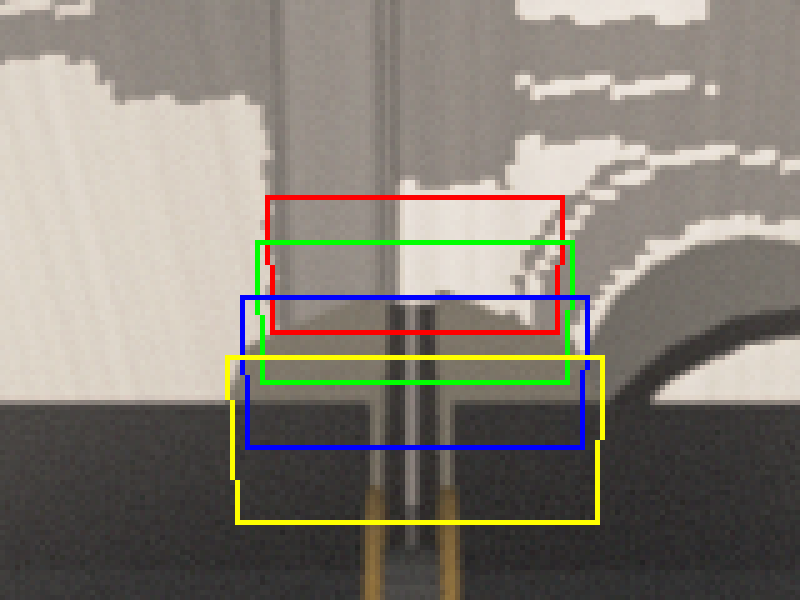

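The overlay shows the real fingertips (crop row 305) end about 30 mm above the reported TCP, at z≈90, so they glided over the flange (top at 87). I'll allow for that offset and push from lower down.

Request:
play_rows(
  rows=[
    [[0,0,0,-0.03,0],[0,0,0,-0.03,0],[0,0,-0.03,-0.03,0],[0,0,-0.058,-0.03,0],[0,0,-0.058,-0.03,0],[0,0,-0.058,-0.01,0],[0,0,-0.058,0.024,0],[0,0,-0.058,0.024,0],[0,0,-0.058,0.024,0],[0,0,-0.048,0.024,0],[0,0,-0.04,0.024,0],[0,0,-0.036,0.024,0],[0,0,-0.032,0.024,0],[0,0,-0.028,0.024,0],[0,0,-0.024,0.024,0],[0,0,-0.02,0.024,0],[0,0,-0.016,0.024,0]],
  ],
)

```text
t: 13.32
tool_pos: [498.0, 32.3, 37.4]
ee_rot: [-3.134, 0.002, 1.407]
wrist_force: [-11.1, 2.2, 10.8]
finger_gap: 0.4
grasp_force: 6.0
```

```bash
cat > st.py <<'E'
from h import *
import sys
s=observe(); print(s['t'],box(s['tool_pos']).round(1),'F',(B@s['wrist_force']).round(1))
for c in sys.argv[1].split(','):
  capture(c)
  for n in sys.argv[2].split(','): print(c,n,[(box(d['xyz']).round(),round(d['conf'],2)) for d in mark_of(n,c)])
E
python3 st.py wrist,top pan_front,pan_back
```

```text
13.325 [-141.9   -0.    37.4] F [-11.3   0.3  10.8]
wrist pan_front [(array([-283.,  133.,   38.]), 0.75)]
wrist pan_back []
top pan_front [(array([-281.,  129.,   39.]), 0.91)]
top pan_back [(array([40.,  1., 80.]), 0.73)]
```

Request:
play_rows(
  rows=[
    [[0,0,-0.001,-0.004,0],[0,0,-0.001,-0.008,0],[0,0,0,-0.008,0]],
  ],
)

```text
t: 14.0
tool_pos: [503.7, 31.4, 46.6]
ee_rot: [3.139, -0.0, 1.405]
wrist_force: [0.0, 0.5, 0.2]
finger_gap: 0.7
grasp_force: 0.0
```

Request:
play_rows(
  rows=[
    [[0,0,0.004,0,0],[0,0,0.008,0,0],[0,0,0.011,0,0]],
  ],
)

```text
t: 14.38
tool_pos: [508.0, 30.7, 45.8]
ee_rot: [-3.133, 0.003, 1.407]
wrist_force: [-15.8, 2.6, 18.7]
finger_gap: 0.7
grasp_force: 12.1
```

```bash
python3 - <<'E'
from h import *
import cv2
s=observe(); print(s['t'],box(s['tool_pos']).round(1),'F',(B@s['wrist_force']).round(1))
im=capture('wrist')[:,:,::-1]; im2=capture('side')[:,:,::-1]
cv2.imwrite('pics/p6.png',np.hstack([cv2.resize(im,(400,300)),cv2.resize(im2[165:265,220:353],(400,300),interpolation=cv2.INTER_CUBIC)]))
E
python3 st.py top pan_front,pan_back
```

```text
14.375 [-131.8    0.    45.8] F [-16.   -0.   18.7]
14.475 [-1.308e+02  1.000e-01  4.580e+01] F [-13.3  -0.5  15.1]
top pan_front [(array([-279.,  131.,   36.]), 0.82)]
top pan_back [(array([43.,  3., 82.]), 0.77), (array([-177.,  179.,   42.]), 0.64)]
```

View pics/p6.png

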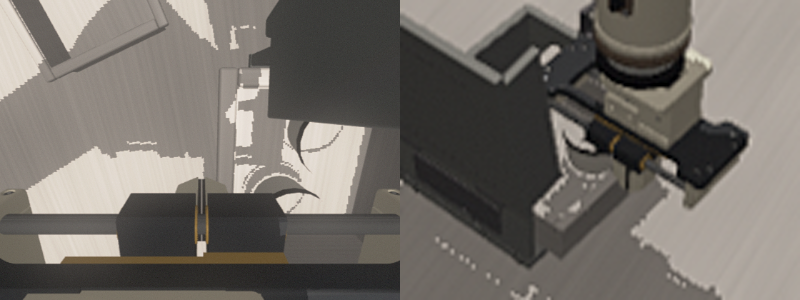

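The upward force comes from the rounded outer profile of the fingers, visible at left-crop (200,185). I'll use the flat sides instead: turn 90° so the finger line runs along box y, shift to the right to clear the flap, and half-open for a two-point push.

Request:
play_rows(
  rows=[
    [[0,0,-0.02,0,0],[0,0,-0.045,-0.03,0],[0.3,-0.02,-0.045,-0.06,0.17],[0.65,-0.04,-0.045,-0.06,0.34],[0.65,-0.04,-0.045,-0.06,0.51],[0.65,-0.04,-0.045,-0.06,0.68],[0.65,-0.04,-0.045,-0.06,0.85],[0.65,-0.04,-0.045,-0.06,1.02],[0.65,-0.04,-0.045,-0.06,1.19],[0.65,-0.04,-0.045,-0.06,1.36],[0.65,-0.04,-0.045,-0.06,1.53],[0.65,-0.04,-0.045,-0.06,1.571],[0.65,-0.04,-0.045,-0.02,1.571],[0.65,-0.04,-0.045,0.011,1.571],[0.65,-0.04,-0.045,0.011,1.571]],
  ],
)

```text
t: 16.5
tool_pos: [460.3, -2.2, 33.2]
ee_rot: [3.142, 0.005, -0.163]
wrist_force: [0.5, -0.5, -0.1]
finger_gap: 59.4
grasp_force: 0.0
```

```bash
python3 st.py wrist pan_front,pan_back,tub0_center,tub1_center
```

```text
16.5 [-173.4  -40.2   33.2] F [ 0.6 -0.4 -0.1]
wrist pan_front [(array([-120.,   -0.,   81.]), 0.74)]
wrist pan_back []
wrist tub0_center []
wrist tub1_center []
```

Request:
play_rows(
  rows=[
    [[0.65,0.015,0,0,0],[0.65,0.03,0,0,0],[0.65,0.038,0,0,0],[0.65,0.042,0,0,0],[0.65,0.046,0,0,0],[0.65,0.05,0,0,0],[0.65,0.054,0,0,0],[0.65,0.058,0,0,0]],
  ],
)

```text
t: 17.75
tool_pos: [515.5, -11.3, 33.9]
ee_rot: [3.14, 0.007, -0.163]
wrist_force: [-8.3, 0.3, 5.3]
finger_gap: 59.5
grasp_force: 4.2
```

Request:
play_rows(
  rows=[
    [[0.65,0.004,0,0,0],[0.65,0.008,0,0,0],[0.65,0.012,0,0,0],[0.65,0.015,0,0,0]],
  ],
)

```text
t: 18.25
tool_pos: [530.5, -13.7, 34.0]
ee_rot: [3.14, 0.007, -0.163]
wrist_force: [-8.2, 0.7, 5.2]
finger_gap: 59.5
grasp_force: 4.2
```

```bash
python3 st.py wrist,top pan_front,pan_back,tub0_center,tub1_center
```

```text
18.25 [-102.3  -40.    34. ] F [-8.2 -0.7  5.2]
wrist pan_front [(array([-92.,   0.,  83.]), 0.89)]
wrist pan_back []
wrist tub0_center []
wrist tub1_center []
top pan_front [(array([-280.,  129.,   41.]), 0.66)]
top pan_back [(array([75.,  4., 82.]), 0.9), (array([-177.,  177.,   40.]), 0.57)]
top tub0_center []
top tub1_center [(array([   2., -114.,  129.]), 0.16)]
```

Request:
play_rows(
  rows=[
    [[0.65,0.003,0,0,0],[0.65,0.006,0,0,0],[0.65,0.008,0,0,0]],
  ],
)

```text
t: 19.12
tool_pos: [537.3, -14.8, 33.8]
ee_rot: [3.14, 0.009, -0.163]
wrist_force: [-13.4, 1.9, 11.6]
finger_gap: 59.3
grasp_force: 7.0
```

Request:
play_rows(
  rows=[
    [[0.65,0.001,0,0,0],[0.65,0.002,0,0,0]],
  ],
)

```text
t: 19.38
tool_pos: [537.2, -14.9, 33.8]
ee_rot: [3.139, 0.012, -0.162]
wrist_force: [-17.5, 1.5, 12.1]
finger_gap: 59.6
grasp_force: 8.7
```

Request:
play_rows(
  rows=[
    [[0.65,0.002,0,0,0],[0.65,0.004,0,0,0],[0.65,0.004,0,0,0]],
  ],
)

```text
t: 19.75
tool_pos: [537.0, -14.9, 33.1]
ee_rot: [3.137, 0.019, -0.161]
wrist_force: [-24.2, 1.9, 18.9]
finger_gap: 59.8
grasp_force: 12.5
```

Request:
play_rows(
  rows=[
    [[0.65,-0.01,0,0,0],[0.65,-0.04,0,0,0],[0.65,-0.07,0,-0.02,0],[0.65,-0.07,0,-0.08,0],[0.65,-0.07,0,-0.08,0]],
  ],
)

```text
t: 20.38
tool_pos: [483.0, -5.0, 119.0]
ee_rot: [-3.141, -0.009, -0.165]
wrist_force: [0.2, -0.3, -0.3]
finger_gap: 59.7
grasp_force: 0.0
```

```bash
python3 - <<'E'
from h import *
import cv2
s=observe(); print(s['t'],box(s['tool_pos']).round(1),s['joint_pos'])
P=camera_params('wrist'); im=capture('wrist')[:,:,::-1].copy()
print([(n,box(d['xyz']).round(1),round(d['conf'],2)) for n in ['pan_front','tub0_center','tub1_center'] for d in mark_of(n,'wrist')])
f=210/np.tan(np.radians(P['fovy']/2))
def pr(b):
    p=P['camera_from_world']@np.append(world(b),1); return tuple(np.round([P['cx']-f*p[0]/p[2],P['cy']+f*p[1]/p[2]]).astype(int).tolist())
cv2.line(im,pr((-84,-88,87)),pr((-84,60,87)),(0,0,255),1)
cv2.line(im,pr((-88,-102,107)),pr((-88,-92,107)),(0,255,0),1)
cv2.imwrite('pics/w7.png',cv2.resize(im,(800,600)))
E
```

```text
20.375 [-150.6  -39.3  119. ] [ 0.4785536   0.32206626 -0.61006647  2.0334782   0.24712538  0.84745348
 -2.00664518]
[('pan_front', array([-83.4,  -0. ,  79.9]), 0.86), ('tub0_center', array([-85. ,  -0.6,  83.2]), 0.2)]
```

View pics/w7.png

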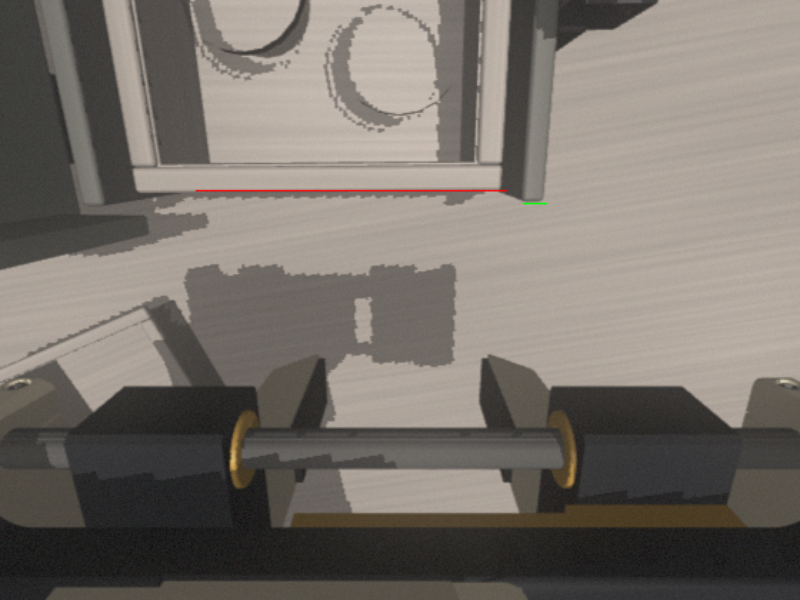

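The pan's front edge lies on the red x = -84 line across its whole width, the pan is home, and both tubs stand at (250,30) and (390,60). On to the lid: rise, turn back, go over to the lid's left side.

Request:
play_rows(
  rows=[
    [[0.3,0,0,-0.06,-0.15],[0,0,0,-0.12,-0.33],[0,0,0,-0.18,-0.51],[0,0,0,-0.205,-0.69],[0,0.03,-0.04,-0.205,-0.87],[0,0.06,-0.08,-0.205,-1.05],[0,0.09,-0.12,-0.205,-1.23],[0,0.12,-0.17,-0.205,-1.41],[0,0.15,-0.214,-0.205,-1.571],[0,0.15,-0.214,-0.205,-1.571],[0,0.15,-0.214,-0.205,-1.571],[0,0.15,-0.214,-0.16,-1.571],[0,0.15,-0.214,-0.138,-1.571],[0,0.15,-0.214,-0.138,-1.571]],
  ],
)

```text
t: 22.32
tool_pos: [661.0, 178.2, 251.3]
ee_rot: [-3.139, 0.003, 1.403]
wrist_force: [0.1, -1.0, 1.0]
finger_gap: 0.6
grasp_force: 0.0
```

```bash
python3 st.py top,side lid_edge,clamp_knob; python3 - <<'E'
from h import *
s=observe(); b0=box(s['tool_pos']); print(s['ee_rot'],s['joint_pos'])
# schedule: rows (tool x=box y, tool z=-z); contact corner at TCP y-9.5, tip 28 above TCP
for k,th in enumerate(np.linspace(1.65,0,20)):
    r=np.interp(th,[0,0.8,1.65],[150,170,180])
    y=102-r*np.cos(th)+10*np.sin(th)+9.5; z=107+r*np.sin(th)+10*np.cos(th)-28
    print(round(th,2),np.round([(y-b0[1])/1e3,-(z-b0[2])/1e3],3).tolist())
E
```

```text
22.325 [ -5.1 170.7 251.3] F [ 0.3 -0.9  1. ]
top lid_edge []
top clamp_knob [(array([  -0., -153.,  211.]), 0.62)]
side lid_edge [(array([ -6., 144., 308.]), 0.75)]
side clamp_knob [(array([  -2., -151.,  206.]), 0.53), (array([-227.,  450.,   19.]), 0.4)]
[ 3.13928012e+00 -8.35456874e-04  1.40528809e+00] [ 0.24054447  0.63514554 -0.88278894  1.3671746   0.48858981  1.36092995
 -0.80901322]
1.65 [-0.038, -0.003]
1.56 [-0.054, -0.003]
1.48 [-0.069, -0.002]
1.39 [-0.085, -0.0]
1.3 [-0.1, 0.003]
1.22 [-0.114, 0.008]
1.13 [-0.128, 0.014]
1.04 [-0.141, 0.021]
0.96 [-0.154, 0.03]
0.87 [-0.165, 0.039]
0.78 [-0.176, 0.049]
0.69 [-0.185, 0.061]
0.61 [-0.192, 0.073]
0.52 [-0.199, 0.086]
0.43 [-0.204, 0.099]
0.35 [-0.208, 0.112]
0.26 [-0.211, 0.126]
0.17 [-0.213, 0.139]
0.09 [-0.213, 0.152]
0.0 [-0.213, 0.166]
```

Request:
play_rows(
  rows=[
    [[0,-0.01,0,-0.004,0],[0,-0.025,0,-0.004,0],[0,-0.04,0,-0.004,0],[0,-0.055,0,-0.004,0],[0,-0.07,0,-0.003,0],[0,-0.085,0,0,0],[0,-0.1,0,0.003,0]],
  ],
)

```text
t: 23.5
tool_pos: [645.7, 81.1, 249.6]
ee_rot: [3.141, 0.0, 1.405]
wrist_force: [1.2, 2.4, 3.0]
finger_gap: 0.4
grasp_force: 1.2
```

```bash
python3 st.py side,top lid_edge,lid_hinge
```

```text
23.5 [ -4.2  72.4 249.6] F [0.8 2.6 3. ]
side lid_edge [(array([ -5.,  55., 304.]), 0.63)]
side lid_hinge [(array([ -4., 105., 112.]), 0.56)]
top lid_edge []
top lid_hinge []
```

Request:
play_rows(
  rows=[
    [[0,-0.014,0,0.005,0],[0,-0.028,0,0.011,0],[0,-0.041,0,0.018,0],[0,-0.054,0,0.027,0],[0,-0.065,0,0.036,0],[0,-0.076,0,0.046,0],[0,-0.085,0,0.058,0],[0,-0.092,0,0.07,0],[0,-0.099,0,0.083,0]],
  ],
)

```text
t: 24.92
tool_pos: [629.3, -15.5, 165.9]
ee_rot: [-3.141, 0.0, 1.406]
wrist_force: [0.6, -0.3, 2.6]
finger_gap: 0.2
grasp_force: 0.7
```

```bash
python3 st.py side,top lid_edge,clamp_knob
```

```text
24.925 [ -4.5 -25.6 165.9] F [ 0.7 -0.2  2.6]
side lid_edge [(array([ -2., -69., 216.]), 0.94)]
side clamp_knob [(array([  -6., -152.,  208.]), 0.47)]
top lid_edge []
top clamp_knob []
```

Request:
play_rows(
  rows=[
    [[0,-0.005,0,0.013,0],[0,-0.009,0,0.026,0],[0,-0.012,0,0.039,0],[0,-0.014,0,0.052,0],[0,-0.014,0,0.064,0],[0,-0.014,0,0.072,0],[0,-0.014,0,0.078,0]],
  ],
)

```text
t: 26.1
tool_pos: [627.1, -28.6, 88.3]
ee_rot: [-3.141, -0.0, 1.406]
wrist_force: [-1.3, -0.6, 1.4]
finger_gap: 0.5
grasp_force: 0.6
```

Request:
play_rows(
  rows=[
    [[0,0,0,0.003,0],[0,0,0,0.006,0],[0,0,0,0.006,0]],
  ],
)

```text
t: 26.48
tool_pos: [627.3, -28.6, 84.5]
ee_rot: [3.141, 0.001, 1.406]
wrist_force: [-4.7, -2.1, 10.4]
finger_gap: 0.3
grasp_force: 5.0
```

```bash
python3 st.py side,top lid_edge,clamp_knob
```

```text
26.475 [ -4.3 -38.9  84.5] F [-4.3 -2.8 10.4]
side lid_edge [(array([  -6., -101.,  119.]), 0.79)]
side clamp_knob [(array([   2., -154.,  212.]), 0.61)]
top lid_edge []
top clamp_knob []
```

Request:
play_rows(
  rows=[
    [[0,0,0,0.003,0],[0,0,0,0.005,0],[0,0,0,0.005,0]],
  ],
)

```text
t: 27.15
tool_pos: [627.5, -28.7, 84.1]
ee_rot: [3.14, 0.003, 1.406]
wrist_force: [-17.5, -3.0, 40.5]
finger_gap: 0.5
grasp_force: 20.3
```

Request:
play_rows(
  rows=[
    [[0,0,0,-0.03,0],[0,0,0,-0.08,0],[0,0,0,-0.14,0],[0,0,0,-0.17,0],[0,-0.03,0,-0.17,0],[0,-0.09,0,-0.17,0],[0,-0.15,0,-0.17,0],[0,-0.15,0,-0.17,0],[0,-0.15,0,-0.17,0]],
  ],
)

```text
t: 28.28
tool_pos: [602.7, -176.2, 248.1]
ee_rot: [3.141, -0.001, 1.406]
wrist_force: [-0.9, 0.2, 0.3]
finger_gap: 0.4
grasp_force: 0.0
```

```bash
python3 st.py side,top,wrist lid_edge,clamp_knob,clamp_pivot
```

```text
28.275 [  -4.4 -188.5  248.1] F [-0.9  0.1  0.3]
side lid_edge [(array([ -5., -99., 118.]), 0.7)]
side clamp_knob [(array([   0., -159.,  210.]), 0.69), (array([ -4., -99., 119.]), 0.28)]
side clamp_pivot [(array([   1., -112.,  128.]), 0.69)]
top lid_edge [(array([  -6., -103.,  112.]), 0.85)]
top clamp_knob [(array([   4., -155.,  211.]), 0.62), (array([-220.,  448.,   24.]), 0.48)]
top clamp_pivot [(array([  -2., -116.,  129.]), 0.7)]
wrist lid_edge [(array([ -4., -98., 116.]), 0.61)]
wrist clamp_knob [(array([   3., -152.,  206.]), 0.81)]
wrist clamp_pivot [(array([  -2., -108.,  126.]), 0.74)]
```

```bash
python3 - <<'E'
from h import *
b0=box(observe()['tool_pos'])
for th in np.arange(1.7,-0.01,-0.1):
    r=np.interp(th,[0,0.8,1.7],[94,88,80])
    y=-116+r*np.cos(th)-28*np.sin(th)-9.5; z=126+r*np.sin(th)+28*np.cos(th)-32
    print(round(th,2),np.round([(y-b0[1])/1e3,-(z-b0[2])/1e3],3).tolist())
E
```

```text
1.7 [0.025, 0.078]
1.6 [0.033, 0.074]
1.5 [0.041, 0.07]
1.4 [0.05, 0.068]
1.3 [0.059, 0.066]
1.2 [0.068, 0.065]
1.1 [0.077, 0.065]
1.0 [0.086, 0.066]
0.9 [0.096, 0.068]
0.8 [0.105, 0.071]
0.7 [0.113, 0.075]
0.6 [0.122, 0.08]
0.5 [0.129, 0.086]
0.4 [0.136, 0.093]
0.3 [0.143, 0.1]
0.2 [0.149, 0.108]
0.1 [0.153, 0.117]
-0.0 [0.157, 0.126]
```

Request:
play_rows(
  rows=[
    [[0,0,0.004,0.04,0],[0,0,0.004,0.072,0],[0,0,0.004,0.072,0],[0,0.015,0.004,0.072,0],[0,0.025,0.004,0.072,0],[0,0.033,0.004,0.071,0],[0,0.041,0.004,0.069,0],[0,0.05,0.004,0.067,0],[0,0.059,0.004,0.066,0],[0,0.068,0.004,0.065,0],[0,0.077,0.004,0.065,0]],
  ],
)

```text
t: 30.25
tool_pos: [619.0, -100.7, 182.5]
ee_rot: [-3.141, -0.0, 1.406]
wrist_force: [-0.1, -3.0, 0.1]
finger_gap: 0.6
grasp_force: 1.0
```

```bash
python3 st.py side,top lid_edge,clamp_knob
```

```text
30.25 [  -0.8 -111.3  182.5] F [ 0.4 -3.   0.1]
side lid_edge [(array([ -4., -99., 118.]), 0.85), (array([  -3., -101.,  216.]), 0.49), (array([ -1., 103., 110.]), 0.22)]
side clamp_knob [(array([  -3., -100.,  215.]), 0.55)]
top lid_edge [(array([  -5., -105.,  115.]), 0.85), (array([  5., -96., 215.]), 0.52)]
top clamp_knob [(array([  1., -96., 215.]), 0.35)]
```

Request:
play_rows(
  rows=[
    [[0,0.009,0,0.001,0],[0,0.019,0,0.003,0],[0,0.028,0,0.006,0],[0,0.036,0,0.01,0],[0,0.045,0,0.015,0],[0,0.052,0,0.021,0],[0,0.059,0,0.028,0],[0,0.066,0,0.035,0],[0,0.072,0,0.043,0],[0,0.076,0,0.052,0],[0,0.08,0,0.059,0]],
  ],
)

```text
t: 31.92
tool_pos: [632.3, -22.3, 123.2]
ee_rot: [-3.141, -0.0, 1.406]
wrist_force: [0.0, -1.9, 1.0]
finger_gap: 0.2
grasp_force: 0.6
```

Request:
play_rows(
  rows=[
    [[0,0,0,0.003,0],[0,0,0,0.005,0],[0,0,0,0.005,0]],
  ],
)

```text
t: 32.3
tool_pos: [632.4, -21.6, 121.3]
ee_rot: [3.141, 0.0, 1.406]
wrist_force: [-6.1, 0.1, 16.0]
finger_gap: 0.4
grasp_force: 8.0
```

```bash
python3 st.py side,top lid_edge,clamp_knob
```

```text
32.3 [ -0.5 -31.1 121.3] F [-6.1 -0.9 16. ]
side lid_edge [(array([ -2., -98., 121.]), 0.85)]
side clamp_knob [(array([ -2., -25., 151.]), 0.53)]
top lid_edge [(array([  -4., -104.,  114.]), 0.72)]
top clamp_knob []
```

Request:
play_rows(
  rows=[
    [[0,0,0,0.002,0],[0,0,0,0.002,0]],
  ],
)

```text
t: 32.85
tool_pos: [632.5, -21.6, 121.1]
ee_rot: [3.14, 0.001, 1.406]
wrist_force: [-11.3, -0.8, 27.1]
finger_gap: 0.5
grasp_force: 13.4
```

Request:
play_rows(
  rows=[
    [[0,0,0,-0.04,0],[0,0,0,-0.1,0],[0,0,0,-0.15,0],[0,-0.05,-0.05,-0.2,0],[0,-0.1,-0.1,-0.2,0],[0,-0.15,-0.15,-0.2,0],[0,-0.15,-0.15,-0.2,0],[0,-0.15,-0.15,-0.2,0]],
  ],
)

```text
t: 33.85
tool_pos: [457.6, -148.8, 316.9]
ee_rot: [-3.141, 0.003, 1.4]
wrist_force: [0.0, -0.4, 0.3]
finger_gap: 0.0
grasp_force: 0.0
```

```bash
python3 st.py side,top lid_edge,clamp_knob,pan_front,spray_can_center,ramekin_center,spatula
```

```text
33.85 [-152.  -185.3  316.9] F [ 0.1 -0.4  0.3]
side lid_edge [(array([ -4., -99., 121.]), 0.83)]
side clamp_knob [(array([-226.,  449.,   19.]), 0.74), (array([ -4., -25., 149.]), 0.59)]
side pan_front [(array([-278.,  133.,   44.]), 0.59)]
side spray_can_center [(array([  81., -408.,   75.]), 0.79)]
side ramekin_center [(array([-227.,  449.,   20.]), 0.73), (array([-119., -472.,    0.]), 0.54)]
side spatula [(array([-120., -474.,    0.]), 0.56)]
top lid_edge [(array([  -4., -102.,  111.]), 0.75)]
top clamp_knob [(array([ -0., -29., 153.]), 0.7)]
top pan_front [(array([-281.,  131.,   42.]), 0.64)]
top spray_can_center [(array([  79., -406.,   78.]), 0.84)]
top ramekin_center [(array([-222.,  448.,   22.]), 0.84)]
top spatula [(array([-119., -469.,    1.]), 0.62), (array([  0., -25., 154.]), 0.53)]
```

The lid is shut, the clamp is down (knob at z≈153), and the other items are where they were.

```bash
python3 -c "
from workcell import *
print(sign_off())"
```

```text
the job is handed in; nothing more can be done
None
```

The job is handed in at about 34 s: the pan is home against the back wall, then the lid was shut and the clamp swung down; both tubs were standing when last seen before the lid closed, and the spray can, spatula, bowl and spare pan are where they were.

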